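# Twist the top mixing pot off the nested stack and set it on the paint scale

## Task

Take the top mixing pot off the nested stack: the pots clip into one another, so turn the top one about a sixth of a turn, either way, then lift it straight out. Set it down upright in the middle of the scale's pan, without dropping it, and let go. Leave the used pot, the tin and the tub on the bench where they are.

Things in the scene. Friction and masses are not known exactly. Their poses are not given: they have to be found in the camera images.
- pot_barrel (a point): Barrel centre of the stack's top pot, the place to grip. White plastic pot, open top, 100 mm tall, 60 g: round straight barrel, 60 mm diameter (upper 55 mm), on a narrower foot, 43 mm diameter (lower 45 mm). Point is on the axis, 75 mm above the foot's underside, 25 mm below the rim; z up. Nested, only the foot is hidden. Turning is easy; grip 10 to 25 N. It must rise 45 mm to come out of the stack.
- stack_mouth (a point): Mouth centre of the pot below, 155 mm above the bench; the top barrel rests on this rim. z up, x to one of 3 inner clips, 120 degrees apart, that hold lugs on the top pot's foot: pulled straight it rises only 2 mm; turned 30 to 90 degrees either way it is free. Lower pots: same, 60 mm diameter, held fast in a plywood block 100 x 100 x 45 mm high screwed to the bench.
- pan (a point): Centre of the top face of the scale's round steel pan, 124 mm in diameter, 50 mm above the bench. The scale is a grey box, 170 mm along its x, 150 mm along its y, 36 mm high under the pan, fixed to the bench; it does not give. z is up. A pot standing on the pan has its barrel centre 75 mm above this point.
- used_pot_barrel (a point): Bystander: a used pot of just the same shape, standing on its own on the bench; the point is its barrel centre, 75 mm above the bench. Not to be taken.
- tin: Bystander: round steel paint tin with a paper label, 76 mm in diameter, 100 mm tall; origin at the centre of its underside.
- tub: Bystander: wide shallow grey tub, 100 mm across the rim, 55 mm tall; origin at the centre of its underside.
Mind the look-alikes: they are no part of the job. Leave any green or orange look-alike of the part that bears pot_barrel alone.

How it is judged:
By the outcome, as a careful person would: the job done as asked, in the order asked, and still so for the second after the job is handed in, with the robot touching nothing.
It also fails if it takes over 42 s, if anything falls off the work surface, if the arm or the gripper's body presses on something with over 40 N, if the wrist force passes 120 N, or if a joint passes its speed limit or range.

## Robot

A 6-joint arm with a two-finger parallel gripper is mounted at the origin on the work surface. World frame = base frame: x ahead of the robot, y to its left, z up, the work surface at z = 0. Lengths are in m, angles in rad, forces in N, time in s.
With the tool pointing down it reaches from about 0.35 to 0.775 m from the base axis. Payload 7.3 kg.
Tool frame: the origin (TCP) lies on the centre line of the jaws, within the pads' length; the fingertips stand 17 mm ahead of it and the grasp point (between the pads) lies 2 mm behind it (robot.tip_extent is the distance from the TCP to the fingertips, in m); z points along the fingers, y is the line along which they close (so a half turn about z gives the same grasp; the last joint's range is limited). The gripper opens to 92 mm and grips with 3 to 60 N. Pads are 19 mm wide; open, the fingers measure 130 mm over their backs; the gripper's body (75 mm by 190 mm) begins 47 mm behind the grasp point.
Start: joints at [-1.377, 0.342, 1.524, -0, 1.275, -0.146], TCP at [0.175, -0.495, 0.244] pointing down, gripper open.
Joint ranges: [-2.53, 2.53], [-0.77, 2.02], [0.04, 2.7], [-1, 4.14], [0.28, 2.66], [-3.11, 3.11]. Speed limits (rad/s): [2.57, 2.57, 3.14, 3.14, 3.14, 3.14].

## Interface

Orientations are given as [roll, pitch, yaw] about the fixed x, y, z axes, in that order (R = Rz(yaw) Ry(pitch) Rx(roll)).
In Python, from cell import robot gives the robot as it stands.
- The arm moves only by the tool step_arm, never from a script. Its argument "motion" is a list of rows, each a list of 2 entries, a list of its own where there are three numbers: the shift along the tool's x, y, z in units of 60 mm (1.0 is 60 mm), then the turn about the tool's z in rad. In form: [[[x, y, z], spin], ...]. A call has 1 to 10 rows; each row is the pose to reach, as a shift and turn from the pose commanded when the call began, along the tool's axes at that moment; what a row does not reach only later rows make up. A row lasts 1/8 s, in which the tool goes at most 62.5 mm and 10.7 degrees, less where a joint would pass 70% of its speed; a pose out of reach is approached as far as the arm can. A call with a gripper value outside its range is refused whole. "hand" is the closure in counts, from 0 (fully open) to 255 (shut), set as the call begins (left out, the last holds). The fingers move at their own pace and stop on an object; "squeeze" is the grip in N (left out, the last holds). Time passes only in rows, so rows that repeat a pose let the fingers close. It gives the time, the measured TCP pose, the force, the opening and the grip force at its end, in the units of the state.
- robot.observe(): the state, without advancing time (a new reading comes with each control period).
- robot.read_camera(name): name is "scene" or "top" or "wrist"; returns a dict with "pixels" (400x640x3 uint8, red, green, blue), "intrinsics" (3x3 intrinsics, pixels), "xyz" and "rotation" of the camera in the world; the wrist camera has in their place "T_tool_cam" (4x4, takes a point from camera to tool coordinates, whose origin is the TCP and whose axes are the flange's). Camera axes: x right, y up, looking along -z (the intrinsics and any distortion apply to the point x, -y, -z); pixel columns grow to the right and rows downward; lengths in m; the calibration is good to about 2 mm. A picture is of the moment at which its call begins: read the wrist's pose just before it. There is no depth.
- robot.hand_in(): hands the job in; it is judged then, once.
The state is a dict: "time": time; "qpos": joint angles; "qvel": joint speeds; "joint_efforts": joint torques, N m; "tool_pos": TCP position; "tool_rot": TCP orientation; "contact_force": force on the tool from outside, world axes, zero at the start; "torque": the same for the moment, N m; "opening": finger opening in m; "grip_force": force on a finger pad.
Only numpy, scipy, OpenCV 4.12 (cv2) and the standard library are available. Lean on these libraries where they do the work, as an engineer would, in place of code of your own. Each camera call takes 0.05 s, during which the arm holds its last target. There are 200 camera calls.

## Working session

There is one attempt and no reset: what is moved stays moved. The work goes in short steps, Python scripts to look and compute and a tool call to move; the robot and the scene stay as the last step left them, time stands still between calls to the robot, and variables do not carry over. Pictures are saved under pics/ and viewed, at most 10 in all, crops included, and the job is handed in when it is done.

Besides the shell and the picture viewer there is one more tool, called in YAML: its name, and indented under it one key for each argument. step_arm: Moves the arm, as the interface text tells. Its arguments: {"type":"object","properties":{"motion":{"type":"array"},"hand":{"type":"number"},"squeeze":{"type":"number"}},"required":["motion"]}

```bash
mkdir -p pics; cat > h.py <<'E'
import numpy as np,cv2
from cell import robot
def snap(n,f):
    s=robot.observe(); c=robot.read_camera(n); cv2.imwrite('pics/'+f,c['pixels'][:,:,::-1].copy()); np.save('pics/'+f[:-4]+'.npy',dict(c,state=s),allow_pickle=True); return c,s
def ray(c,u,v):
    K=np.array(c['intrinsics']); d=np.linalg.inv(K)@[u,v,1]; d=np.array([d[0],-d[1],-d[2]])
    return np.array(c['xyz']),np.array(c['rotation'])@d
def onplane(c,u,v,z):
    o,d=ray(c,u,v); return o+d*(z-o[2])/d[2]
def load(f): return np.load('pics/'+f,allow_pickle=True).item()
E
python3 - <<'E'
from h import *
for n in('scene','top'):
    c,s=snap(n,n+'0.png'); print({k:v for k,v in c.items() if k!='pixels'})
print(s)
E
```

```text
{'intrinsics': array([[398.57352169,   0.        , 321.63859247],
       [  0.        , 398.57352169, 193.66935852],
       [  0.        ,   0.        ,   1.        ]]), 'xyz': array([ 1.24396979, -0.10309033,  0.88900436]), 'rotation': array([ 0.67190653, -0.00575806,  1.50725337])}
{'intrinsics': array([[410.71530281,   0.        , 318.26965914],
       [  0.        , 410.71530281, 200.16034006],
       [  0.        ,   0.        ,   1.        ]]), 'xyz': array([ 0.44687014, -0.03954247,  1.00828723]), 'rotation': array([ 0.21166421,  0.00479034, -1.5883606 ])}
{'time': 0.05, 'qpos': array([-1.37699661e+00,  3.42712409e-01,  1.52501302e+00, -8.50126035e-06,
        1.27538771e+00, -1.46017460e-01]), 'qvel': array([-0.0023396 , -0.00090601, -0.00045089,  0.0005726 , -0.00087134,
        0.00313255]), 'joint_efforts': array([ 2.86990864e-03, -4.32421231e+01, -2.44993883e+01,  7.21704843e-02,
        5.23211458e-02, -4.32759714e-05]), 'tool_pos': array([ 0.17492684, -0.49460068,  0.24305169]), 'tool_rot': array([-3.14008717e+00, -2.13186425e-04,  3.39819495e-01]), 'contact_force': array([ 0.404117  ,  0.39132282, -0.21714252]), 'torque': array([ 0.03815551, -0.00376534, -0.0536217 ]), 'grip_force': 0.0, 'opening': 0.09175279989801408}
```

View pics/scene0.png

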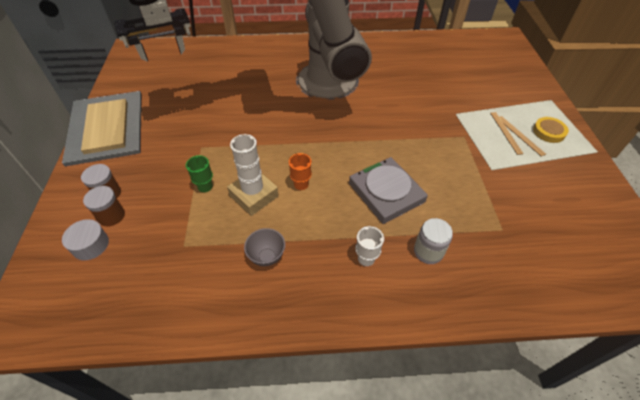

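View pics/top0.png

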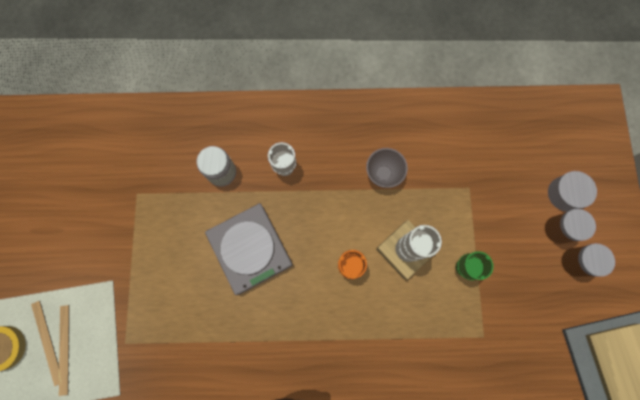

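The scene view shows the white stack (rim near 244,143) on its block between the green (200,172) and orange (300,170) look-alikes, with the scale at (389,185), the used pot at (369,243), the tin at (433,240) and the tub at (265,248). In the top view the stack rim is near (424,241), the pan near (247,248), orange at (352,265) and green at (475,266).

```bash
cat >> h.py <<'E'
from scipy.spatial.transform import Rotation as R_
_ray=ray
def rot(c): 
    r=np.array(c['rotation']); return R_.from_euler('xyz',r).as_matrix() if r.size==3 else r
def ray(c,u,v):
    d=np.linalg.inv(c['intrinsics'])@[u,v,1]; return np.array(c['xyz']),rot(c)@[d[0],-d[1],-d[2]]
def proj(c,p):
    q=rot(c).T@(np.array(p)-c['xyz']); q=c['intrinsics']@[q[0],-q[1],-q[2]]; return q[:2]/q[2]
E
python3 - <<'E'
from h import *
out=[]
for n,(a,b),(pu,pv) in (('top',(424,241),(247,248)),('scene',(244,143),(389,185))):
    c=load(n+'0.npy')
    im=c['pixels'][:,:,::-1].copy()
    print(n,'stack rim',onplane(c,a,b,.21),'pan',onplane(c,pu,pv,.05))
    for z,(u,v),w in((.21,(a,b),36),(.05,(pu,pv),60)):
        x0,y0=u-w,v-w; crop=im[y0:y0+2*w,x0:x0+2*w]
        out.append(cv2.resize(crop,(380,280),interpolation=cv2.INTER_CUBIC))
    # pan segmentation: low-saturation bright
    hsv=cv2.cvtColor(im,cv2.COLOR_BGR2HSV)
    m=((hsv[...,1]<50)&(hsv[...,2]>120)).astype(np.uint8)
    for nm,(u,v),z in(('rim',(a,b),.21),('pan',(pu,pv),.05)):
        nl,l,st,ce=cv2.connectedComponentsWithStats(m)
        win=l[v-12:v+12,u-12:u+12]; k=np.bincount(win[win>0]).argmax()
        cn=max(cv2.findContours((l==k).astype(np.uint8),0,1)[0],key=len)[:,0]
        P=np.array([onplane(c,x,y,z)[:2] for x,y in cn],np.float32)
        print(nm,st[k],cv2.minEnclosingCircle(P), cv2.fitEllipse(cn))
    print('others',[onplane(c,*p,.1) for p in ([(352,260),(478,262),(282,154),(213,160)] if n=='top' else [(300,160),(200,163),(370,237),(435,228)])])
cv2.imwrite('pics/crops.png',np.vstack([np.hstack(out[:2]),np.hstack(out[2:])]))
E
```

```text
top stack rim [ 0.53343526 -0.24281759  0.21      ] pan [0.54192745 0.12947634 0.05      ]
rim [398 225  44  36 901] ((0.5301669836044312, -0.23342260718345642), 0.043167874217033386) ((421.321044921875, 242.13917541503906), (31.4632568359375, 41.29392623901367), 70.73043823242188)
pan [ 206  204   83   90 3895] ((0.5431135296821594, 0.13005876541137695), 0.10609062761068344) ((245.0940704345703, 246.70013427734375), (69.64960479736328, 75.91394805908203), 177.23886108398438)
others [array([ 0.50654892, -0.11020378,  0.1       ]), array([ 0.49728618, -0.38547344,  0.1       ]), array([0.75312997, 0.04355245, 0.1       ]), array([0.74163928, 0.20321291, 0.1       ])]
scene stack rim [ 0.53796808 -0.24234518  0.21      ] pan [0.55888319 0.13032283 0.05      ]
rim [ 231  135   31   59 1243] ((0.601921796798706, -0.2339935302734375), 0.09551174938678741) ((246.73306274414062, 161.927001953125), (23.77678871154785, 68.05551147460938), 168.08592224121094)
pan [ 351  158   75   58 1998] ((0.5580569505691528, 0.12589329481124878), 0.10328828543424606) ((388.5510559082031, 186.84396362304688), (47.2102165222168, 63.87580108642578), 109.26903533935547)
others [array([ 0.49814544, -0.10985164,  0.1       ]), array([ 0.4935853 , -0.37840735,  0.1       ]), array([0.75335155, 0.0455919 , 0.1       ]), array([0.73764875, 0.20310592, 0.1       ])]
```

View pics/crops.png

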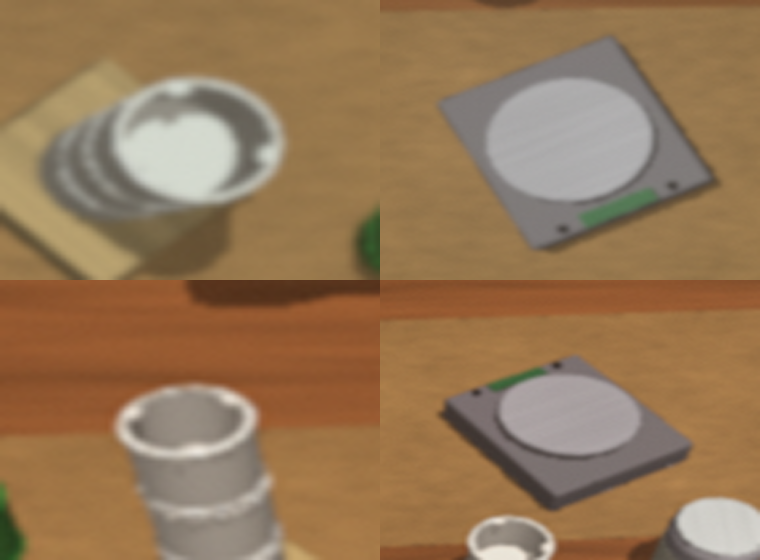

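The crops put the rim centre at about (425.5,241) in the top view and (243.5,143.6) in the scene view, which is roughly (0.536,-0.244). The pan centre is at (246.7,248.2) in the top view and (388.7,183) in the scene view, roughly (0.545,0.130). Next I'll move above the stack and refine with the wrist camera.

step_arm:
  motion:
    - [[0.7, -0.2, -0.5], 0]
    - [[1.6, -0.4, -1.3], 0]
    - [[2.5, -0.7, -1.6], 0]
    - [[3.4, -0.9, -1.6], 0]
    - [[4.3, -1.2, -1.6], 0]
    - [[5.2, -1.4, -1.6], 0]
    - [[6.1, -1.7, -1.6], 0]
    - [[6.8, -1.85, -1.6], 0]
    - [[7.07, -1.94, -1.6], 0]
    - [[7.07, -1.94, -1.6], 0]
  hand: 0
  squeeze: 18

```text
time: 1.35
tool_pos: [0.5363, -0.2435, 0.3391]
tool_rot: [-3.141, 0.001, 0.341]
contact_force: [-1.3, -1.1, -0.2]
opening: 0.0918
grip_force: 0.0
```

```bash
cat >> h.py <<'E'
def wcam(c):
    s=c['state']; T=np.eye(4); T[:3,:3]=R_.from_euler('xyz',s['tool_rot']).as_matrix(); T[:3,3]=s['tool_pos']
    W=T@c['T_tool_cam']; return dict(c,xyz=W[:3,3],rotation=W[:3,:3])
E
python3 - <<'E'
from h import *
snap('wrist','w1.png'); c=wcam(load('w1.npy')); s=c['state']
print(s['tool_pos'],s['tool_rot'],s['qpos'],c['xyz'],c['T_tool_cam'],c['intrinsics'])
print('rim pred',proj(c,[.536,-.244,.21]))
E
```

```text
[ 0.53625126 -0.24346151  0.33907515] [-3.14087807e+00  1.11541032e-03  3.41244485e-01] [-5.56054320e-01  4.16208653e-01  1.15255678e+00 -4.26153132e-04
  1.57408148e+00  6.73496787e-01] [ 0.60309602 -0.2203517   0.47975573] [[-1.82695460e-03  9.64707984e-01  2.63315719e-01  7.05673974e-02]
 [ 9.99998031e-01  1.55861925e-03  1.22795012e-03  4.92412396e-04]
 [ 7.74204338e-04  2.63317444e-01 -9.64708932e-01 -1.40759764e-01]
 [ 0.00000000e+00  0.00000000e+00  0.00000000e+00  1.00000000e+00]] [[308.54827847   0.         321.11421205]
 [  0.         308.54827847 204.65485391]
 [  0.           0.           1.        ]]
rim pred [321.51405324 201.65527646]
```

View pics/w1.png

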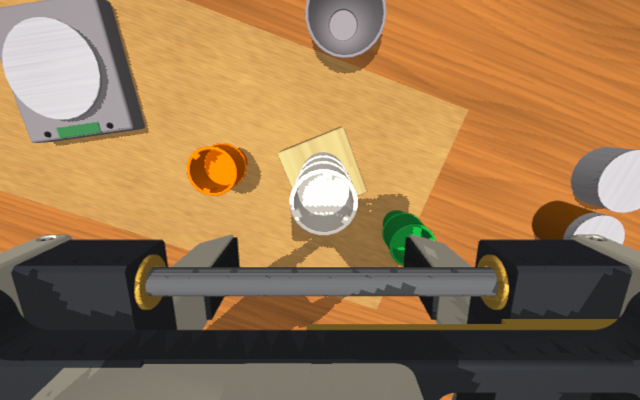

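The wrist view shows the stack's rim at about (324,202), with the left edge at 290, the right at 358 and the bottom at 235. Green at (405,235) and orange at (216,168) are both lower and clear. I'll fit the rim circle and the pan ellipse.

```bash
python3 - <<'E'
from h import *
from scipy.optimize import least_squares
c=wcam(load('w1.npy')); hsv=cv2.cvtColor(c['pixels'],cv2.COLOR_RGB2HSV)
m=((hsv[...,1]<45)&(hsv[...,2]>90)).astype(np.uint8)
def comp(m,u,v,w):
    n,l,st,ce=cv2.connectedComponentsWithStats(m); win=l[v-w:v+w,u-w:u+w]; k=np.bincount(win[win>0]).argmax()
    return st[k],max(cv2.findContours((l==k).astype(np.uint8),0,1)[0],key=len)[:,0]
def fit(c,P,r):
    f=lambda q:np.hypot(P[:,0]-q[0],P[:,1]-q[1])-(q[2] if r is None else r)
    x0=np.r_[P.mean(0),.03]; s=least_squares(f,x0,loss='soft_l1',f_scale=.001); return s.x,np.abs(s.fun).mean()
st,cn=comp(m,324,205,15); print(st)
low=cn[cn[:,1]>195]
P=np.array([onplane(c,x,y,.21)[:2] for x,y in low]); print('rim',fit(c,P,None),fit(c,P,.03))
m2=((hsv[...,1]<60)&(hsv[...,2]>185)).astype(np.uint8)
st,cn=comp(m2,52,68,15); print(st); cn=cn[cn[:,0]>4]
P=np.array([onplane(c,x,y,.05)[:2] for x,y in cn]); print('pan wrist',fit(c,P,None))
for n,(u,v) in(('top',(246.7,248.2)),('scene',(388.7,182.9))):
    c=load(n+'0.npy'); print(n,onplane(c,u,v,.05))
for n,(u,v) in(('top',(425.5,241)),('scene',(243.5,143.6))):
    c=load(n+'0.npy'); print(n,onplane(c,u,v,.21))
E
```

```text
[ 289  153   69   82 4205]
rim (array([ 0.53589752, -0.24572256,  0.03048178]), np.float64(0.0002290615859944646)) (array([ 0.53534666, -0.24592257,  0.03      ]), np.float64(0.00031258479120280496))
[   2   17   98  102 7643]
pan wrist (array([0.54574056, 0.13036196, 0.06066751]), np.float64(0.0003259475458504811))
top [0.54147484 0.130167   0.05      ]
scene [0.55138135 0.13076496 0.05      ]
top [ 0.53338253 -0.24572958  0.21      ]
scene [ 0.53996815 -0.24343044  0.21      ]
```

step_arm:
  motion:
    - [[-0.02, 0.03, 0.4], 0]
    - [[-0.02, 0.03, 0.9], 0]
    - [[-0.02, 0.03, 1.4], 0]
    - [[-0.02, 0.03, 1.8], 0]
    - [[-0.02, 0.03, 2.1], 0]
    - [[-0.02, 0.03, 2.4], 0]
    - [[-0.02, 0.03, 2.6], 0]
    - [[-0.02, 0.03, 2.6], 0]
    - [[-0.02, 0.03, 2.6], 0]
  hand: 0

```text
time: 2.52
tool_pos: [0.5357, -0.2465, 0.1846]
tool_rot: [3.14, -0.001, 0.339]
contact_force: [0.6, -1.0, -0.5]
opening: 0.0918
grip_force: 0.0
```

step_arm:
  motion:
    - [[0, 0, 0], 0]
    - [[0, 0, 0], 0]
    - [[0, 0, 0], 0]
    - [[0, 0, 0], 0]
    - [[0, 0, 0], 0]
    - [[0, 0, 0], 0]
  hand: 140
  squeeze: 18

```text
time: 3.28
tool_pos: [0.5357, -0.2459, 0.1838]
tool_rot: [3.141, -0.0, 0.34]
contact_force: [1.0, 0.3, 1.1]
opening: 0.0605
grip_force: 18.0
```

step_arm:
  motion:
    - [[0, 0, 0], -0.12]
    - [[0, 0, 0], -0.25]
    - [[0, 0, 0], -0.4]
    - [[0, 0, 0], -0.55]
    - [[0, 0, 0], -0.7]
    - [[0, 0, 0], -0.85]
    - [[0, 0, 0], -0.97]
    - [[0, 0, 0], -1.05]
    - [[0, 0, 0], -1.05]
    - [[0, 0, 0], -1.05]

```text
time: 4.53
tool_pos: [0.5356, -0.246, 0.1838]
tool_rot: [3.141, 0.0, 1.388]
contact_force: [0.5, -0.3, 2.5]
opening: 0.0604
grip_force: 18.0
```

step_arm:
  motion:
    - [[0, 0, -0.05], 0]
    - [[0, 0, -0.12], 0]
    - [[0, 0, -0.2], 0]
    - [[0, 0, -0.2], 0]

```text
time: 5.03
tool_pos: [0.5359, -0.2461, 0.1963]
tool_rot: [3.141, 0.001, 1.39]
contact_force: [0.2, 0.1, -1.0]
opening: 0.0602
grip_force: 18.0
```

```bash
python3 - <<'E'
from h import *
snap('wrist','w2.png'); s=robot.observe(); print({k:s[k] for k in('tool_pos','tool_rot','contact_force','torque','opening','grip_force','qpos')})
E
```

```text
{'tool_pos': array([ 0.53572988, -0.2460196 ,  0.1960002 ]), 'tool_rot': array([3.14102351e+00, 2.87383357e-04, 1.38973950e+00]), 'contact_force': array([ 1.21816089,  0.58206553, -0.97858894]), 'torque': array([-0.02609226, -0.06165611,  0.00815551]), 'opening': 0.060312184680021856, 'grip_force': 18.000029185786843, 'qpos': array([-5.60431315e-01,  4.98445765e-01,  1.41234477e+00, -5.95957500e-05,
        1.23016701e+00, -3.79354683e-01])}
```

View pics/w2.png

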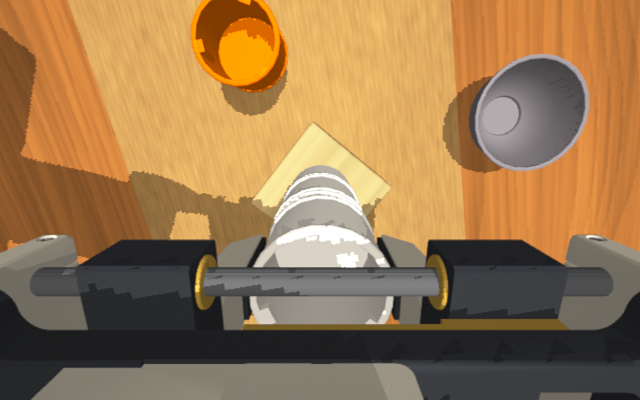

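The wrist view shows the pot held between the pads, rim at about (320,275), and lifted with only its own weight on the wrist, so it's free. I'll lift it straight up.

step_arm:
  motion:
    - [[0, 0, -0.15], 0]
    - [[0, 0, -0.3], 0]
    - [[0, 0, -0.5], 0]
    - [[0, 0, -0.7], 0]
    - [[0, 0, -0.9], 0]
    - [[0, 0, -1.1], 0]
    - [[0, 0, -1.25], 0]
    - [[0, 0, -1.25], 0]

```text
time: 6.08
tool_pos: [0.5359, -0.2461, 0.2715]
tool_rot: [3.14, 0.001, 1.39]
contact_force: [0.2, -0.6, -1.3]
opening: 0.0606
grip_force: 18.0
```

```bash
python3 - <<'E'
from h import *
s=robot.observe(); p=np.array(s['tool_pos']); R=R_.from_euler('xyz',s['tool_rot']).as_matrix()
print(p,s['tool_rot'],s['contact_force'],s['opening'])
print(R.T@(np.array([.5455,.1303,p[2]])-p)/.06)
E
```

```text
[ 0.53588376 -0.24611468  0.27152505] [3.14021505e+00 6.45056217e-04 1.38979424e+00] [ 0.21149187 -0.63492317 -1.28444035] 0.06061555544603908
[ 6.19994142e+00 -9.71681617e-01 -5.33790616e-03]
```

step_arm:
  motion:
    - [[0.3, -0.05, 0], 0]
    - [[0.9, -0.14, 0], 0]
    - [[1.7, -0.27, 0], 0]
    - [[2.5, -0.39, 0], 0]
    - [[3.3, -0.52, 0], 0]
    - [[4.1, -0.64, 0], 0]
    - [[4.9, -0.77, 0], 0]
    - [[5.6, -0.88, 0], 0]
    - [[6.0, -0.94, 0], 0]
    - [[6.2, -0.97, 0], 0]

```text
time: 7.32
tool_pos: [0.5444, 0.1325, 0.2702]
tool_rot: [-3.14, 0.0, 1.392]
contact_force: [-0.6, -0.2, -0.2]
opening: 0.0605
grip_force: 18.0
```

step_arm:
  motion:
    - [[0, 0, 0.3], 0]
    - [[0, 0, 0.7], 0]
    - [[0, 0, 1.1], 0]
    - [[0, 0, 1.5], 0]
    - [[0, 0, 1.8], 0]
    - [[0, 0, 1.95], 0]
    - [[0, 0, 2.05], 0]
    - [[0, 0, 2.05], 0]

```text
time: 8.32
tool_pos: [0.5454, 0.1304, 0.1478]
tool_rot: [3.142, 0.0, 1.39]
contact_force: [0.2, -0.4, -0.1]
opening: 0.0608
grip_force: 18.0
```

```bash
python3 - <<'E'
from h import *
o=[]
for n in('top','scene'):
    c,s=snap(n,n+'1.png'); u,v=proj(c,[.5455,.1303,.05]).astype(int)
    o.append(cv2.resize(c['pixels'][v-60:v+40,u-60:u+60,::-1],(396,330),interpolation=cv2.INTER_CUBIC))
    print(n,u,v,proj(c,[.5455,.1303,.15]))
cv2.imwrite('pics/p1.png',np.hstack(o)); print(s['tool_pos'],s['tool_rot'],s['contact_force'],s['opening'])
E
```

```text
top 246 246 [238.30829345 241.70306798]
scene 388 181 [393.49345494 156.06301902]
[0.54555878 0.13042155 0.14809375] [ 3.14093007e+00 -9.28906010e-05  1.38966169e+00] [ 0.47991598  0.21286741 -0.87251455] 0.060484682169571015
```

View pics/p1.png

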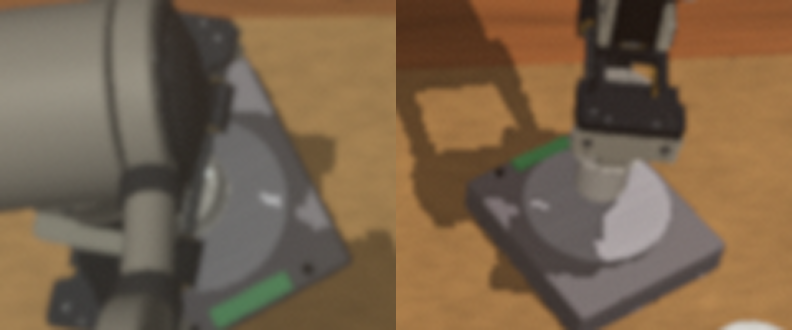

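The scene crop shows the foot near (600,198), about 25 mm above the middle of the pan. I'll lower it gently.

step_arm:
  motion:
    - [[0, 0, 0.1], 0]
    - [[0, 0, 0.2], 0]
    - [[0, 0, 0.28], 0]
    - [[0, 0, 0.33], 0]
    - [[0, 0, 0.36], 0]
    - [[0, 0, 0.38], 0]
    - [[0, 0, 0.38], 0]
    - [[0, 0, 0.38], 0]

```text
time: 9.43
tool_pos: [0.5454, 0.1304, 0.125]
tool_rot: [3.141, 0.0, 1.39]
contact_force: [0.9, -0.0, -1.2]
opening: 0.0604
grip_force: 18.0
```

step_arm:
  motion:
    - [[0, 0, 0.01], 0]
    - [[0, 0, 0.02], 0]
    - [[0, 0, 0.02], 0]
    - [[0, 0, 0.02], 0]

```text
time: 9.93
tool_pos: [0.5454, 0.1304, 0.1238]
tool_rot: [3.141, 0.0, 1.39]
contact_force: [-0.7, -0.2, 1.3]
opening: 0.0605
grip_force: 18.0
```

step_arm:
  motion:
    - [[0, 0, 0.01], 0]
    - [[0, 0, 0.01], 0]
    - [[0, 0, 0.01], 0]

```text
time: 10.3
tool_pos: [0.5454, 0.1304, 0.1238]
tool_rot: [3.141, -0.0, 1.39]
contact_force: [-1.3, -0.7, 5.7]
opening: 0.0603
grip_force: 18.0
```

Contact is confirmed: the height has stopped changing and the force is 5.7 N upward. I'll release and retreat.

step_arm:
  motion:
    - [[0, 0, 0], 0]
    - [[0, 0, 0], 0]
    - [[0, 0, 0], 0]
    - [[0, 0, 0], 0]
    - [[0, 0, 0], 0]
    - [[0, 0, 0], 0]
  hand: 0

```text
time: 11.05
tool_pos: [0.5453, 0.1304, 0.1231]
tool_rot: [3.142, 0.0, 1.39]
contact_force: [0.0, -0.8, 0.5]
opening: 0.092
grip_force: 0.0
```

step_arm:
  motion:
    - [[0, 0, -0.1], 0]
    - [[0, 0, -0.3], 0]
    - [[0, 0, -0.7], 0]
    - [[0, 0, -1.2], 0]
    - [[0, 0, -1.8], 0]
    - [[0, 0, -2.4], 0]
    - [[-0.8, 0, -2.8], 0]
    - [[-1.6, 0, -2.8], 0]
    - [[-2.4, 0, -2.8], 0]
    - [[-2.4, 0, -2.8], 0]

```text
time: 12.3
tool_pos: [0.519, -0.0138, 0.2923]
tool_rot: [3.14, 0.001, 1.386]
contact_force: [-0.0, 1.0, 0.5]
opening: 0.0915
grip_force: 0.0
```

```bash
python3 - <<'E'
from h import *
o=[]
for n in('top','scene'):
    c,s=snap(n,n+'2.png'); u,v=proj(c,[.5455,.1303,.05]).astype(int)
    o.append(cv2.resize(c['pixels'][v-60:v+60,u-60:u+60,::-1],(396,396),interpolation=cv2.INTER_CUBIC))
cv2.imwrite('pics/p2.png',np.hstack(o)); print(s['time'],s['tool_pos'],s['contact_force'],s['opening'])
E
```

```text
12.35 [ 0.51932057 -0.01226749  0.29210874] [ 0.94616498  0.35247805 -0.05053148] 0.09163321888558905
```

View pics/p2.png

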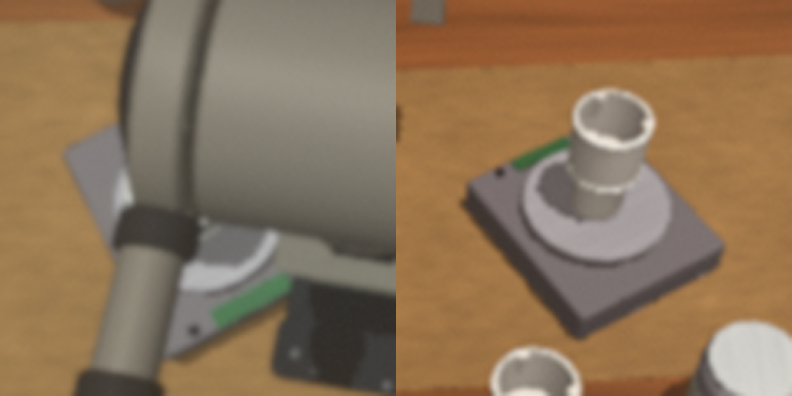

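View pics/scene2.png

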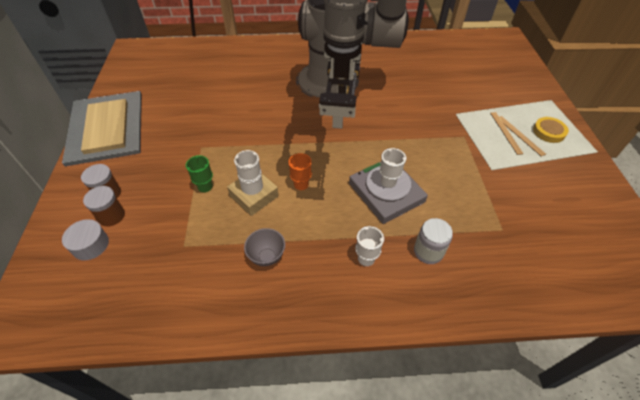

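The pot stands upright in the middle of the pan: in the crop its foot is at about (599,207) and the pan centre at about (598,204). The bystanders haven't moved and the gripper is clear, so I'll hand in.

```bash
python3 -c "
from cell import robot
print(robot.hand_in())"
```

```text
the job is handed in; nothing more can be done
None
```

I turned the top pot about 60 degrees, lifted it out, set it upright in the middle of the scale's pan and released it; the job was handed in at about 12 s, with the used pot, tin and tub left where they were.

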